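# Lay the core liner down against the zero stop

### The arm

A 6-joint arm with a two-finger parallel gripper is mounted at the origin on a cart in front of the work surface, level with it; the furniture and walls round the work are solid. World frame = base frame: x ahead of the robot, y to its left, z up, the work surface at z = 0. Lengths are in mm, angles in degrees, forces in N, time in s.
With the tool pointing down it reaches from about 300 to 850 mm from the base axis. Payload 4.2 kg.
Tool frame: the origin (TCP) lies on the centre line of the jaws, within the pads' length; the fingertips stand 11 mm ahead of it and the grasp point (between the pads) lies 8 mm behind it; z points along the fingers, y is the direction in which the jaws open and shut (so a half turn about z gives the same grasp; the last joint's range is limited). The gripper opens to 91 mm and grips with 3 to 60 N. Pads are 32 mm wide; open, the fingers measure 118 mm over their backs; the gripper's body (76 mm by 178 mm) begins 60 mm behind the grasp point.
Start: joints at [69.614, 18.312, 89.639, -0, 72.044, -1.146], TCP at [189.479, 542.899, 224.976] pointing down, gripper open.
Joint ranges: [-177.97, 177.97], [-48.28, 115.42], [12.27, 149.76], [-77.06, 257.06], [2.81, 150.46], [-146.56, 146.56]. Speed limits (degrees/s): [147.25, 147.25, 180, 180, 180, 180].

### API

Orientations are given as [roll, pitch, yaw] about the fixed x, y, z axes, in that order (R = Rz(yaw) Ry(pitch) Rx(roll)).
In Python, from workcell import env, grab_frame gives the robot as it stands. The module is installed in compiled form; this text tells all that it offers.
- The arm moves only by the tool arm_command, never from a script. Its argument "series" is one flat list of numbers, 6 for each row, row after row: the shift along the world's x, y, z each as a share of 400 mm, from -1 to 1, then the turn, a rotation vector about the world's x, y, z each as a share of 45 degrees, from -1 to 1. A call has 1 to 20 rows; each row shifts and turns the commanded pose from where the row before left it; what a row does not reach is not made up. A row lasts 1/12 s, in which the tool goes at most 41.7 mm and 7.16 degrees, less where a joint would pass 70% of its speed; a pose out of reach is approached as far as the arm can. A call with a number of a shift or a turn outside -1 to 1 is refused whole. A call with a gripper value outside its range is refused whole. "hand" is the opening, from 0 (shut) to 1 (fully open), set as the call begins (left out, the last holds). The fingers move at their own pace and stop on an object; "newtons" is the grip in N (left out, the last holds). Time passes only in rows, so rows that do not move let the fingers close. It gives the time, the measured TCP pose, the force and the opening at its end, in the units of the state.
- env.state(): the state, without advancing time (a new reading comes with each control period).
- grab_frame(name): name is "scene" or "side" or "wrist"; returns a dict with "frame" (480x640x3 uint8, red, green, blue), "intrinsics" (3x3 intrinsics, pixels), "R" (3x3) and "t" (3): a world point X has camera coordinates R X + t; the wrist camera has in their place "tool_from_camera" (4x4, takes a point from camera to tool coordinates, whose origin is the TCP and whose axes are the flange's). Camera axes: x right, y down, z forward; pixel columns grow to the right and rows downward; lengths in mm; the calibration is good to about 2 mm. A picture is of the moment at which its call begins: read the wrist's pose just before it. There is no depth.
- env.job_done(): hands the job in, once; it reports no verdict.
The state is a dict: "time_s": time; "qpos": joint angles; "qvel": joint speeds; "effort": joint torques, N m; "ee_pos": TCP position; "ee_rot": TCP orientation; "force": force on the tool from outside, world axes, zero at the start; "torque": the same for the moment, N m; "gripper_width": finger opening in mm.
Only numpy, scipy, OpenCV 4.12 (cv2) and the standard library are available. Lean on these libraries where they do the work, as an engineer would, in place of code of your own. Each camera call takes 0.05 s, during which the arm holds its last target.

### The job

The empty core liner, the grey plastic tube with the yellow band, stands on end in the aluminium measuring channel. With the fingertips only, for instance one hooked into its open top, tip it over towards the open end of the channel and let it down gently all the way until it lies in the channel; then push it back along the channel until its foot end is fully home against the rubber-faced end stop. Do not drop, pinch or lift the liner, and leave everything else on the bench alone.

Things in the scene. Friction and masses are not known exactly. Their poses are not given: they have to be found in the camera images.
- core_liner: Core liner: stiff straight grey plastic tube, 66 mm outside, 60 mm inside, 165 mm long, open at both ends, about 0.18 kg, with a yellow band near its mouth. Origin: centre of its lower end (foot), on the axis; z runs along the tube towards the mouth (up while it stands). It stands on the channel's floor, its foot's edge 4 to 17 mm from the end stop. Lying in the channel, the origin is 47 mm above the worktop.
- liner_mouth (a point): Centre of the liner's mouth (its upper end at the start), on the axis in the plane of the rim, 165 mm from the foot; axes as core_liner. Pulled here, the tube tips about the edge of its foot without skidding, balances at about 0.38 rad from vertical and beyond that falls by itself unless held back, for instance by a finger inside the mouth under the rim.
- core_channel: Fixed rubber-lined aluminium U-channel, 250 mm long along its y. Origin: centre of its underside, on the worktop. Floor 14 mm above the worktop; 72 mm clear between walls that rise to 42 mm above the worktop. Its +y end is closed by the end stop, a rubber-faced plate 66 mm high; its -y end is open: the liner is to fall towards -y.
- stop_face (a point): Centre of the end stop's rubber face, 125 mm from the channel's origin along its +y, 47 mm above the worktop; axes as core_channel. When the liner lies fully home its foot touches this face, the liner's origin is at this point, and its mouth points away along the channel's -y.
- sample_jar_1: Bystander, to be left alone: blue-capped sample jar, 64 mm wide, 85 mm tall. Origin at the centre of its underside.
- sample_jar_2: Bystander, to be left alone: black-capped sample jar, 56 mm wide, 70 mm tall. Origin at the centre of its underside.
- sample_jar_3: Bystander, to be left alone: pale-capped sample jar, 49 mm wide, 60 mm tall. Origin at the centre of its underside.
- moisture_tin_1: Bystander, to be left alone: round lidded tin, 68 mm wide, 38 mm tall. Origin at the centre of its underside.
- moisture_tin_2: Bystander, to be left alone: round lidded tin, 62 mm wide, 34 mm tall. Origin at the centre of its underside.
- calliper: Bystander, to be left alone: digital calliper lying flat, 68 x 224 x 12 mm, long axis y. Origin at the centre of its underside.
- marker_pen: Bystander, to be left alone: marker pen lying flat, 18 x 132 x 19 mm, long axis y. Origin at the centre of its underside.
Mind the look-alikes: they are no part of the job. Several things have the shape of the core_liner; the one meant has the colours described above.

How it is judged (in metres and radians):
On the way:
1. the liner lies in the channel (angle between liner_mouth's own z axis and vertical above 1.5 rad), for 0.1 s.
At the end, for the whole second after the job is handed in: The liner lies level (within about 0.04 rad) in the channel, at rest, its mouth towards the open end and its foot within 4 mm of the end stop's face (and the foot's centre within 8 mm of the face's centre) (angle between liner_mouth's own z axis and vertical between 1.53 and 1.61 rad and y of core_liner in the frame of stop_face above -0.004 m and distance between core_liner and stop_face below 0.008 m and y of liner_mouth in the frame of stop_face below -0.155 m and linear speed of core_liner below 0.02 m/s and angular speed of core_liner below 0.2 rad/s); the robot touches nothing.
It fails at once if the liner falls or is thrown over (turns faster than 4 rad/s, or its foot moves faster than 0.5 m/s) instead of being let down (angular speed of core_liner above 4 rad/s or linear speed of core_liner above 0.5 m/s).
It fails at once if the liner is lifted: its foot rises more than 20 mm while it stands, or either end is carried clear above the channel ((angle between core_liner's own z axis and vertical below 0.25 rad and height (world z) of core_liner above 0.034 m) or height (world z) of core_liner above 0.067 m or height (world z) of liner_mouth above 0.215 m).
It fails at once if the liner's wall is pinched (more than 30 N from the fingers while it is being tipped, more than 60 N later) ((angle between core_liner's own z axis and vertical below 1.4 rad and contact force between the fingers and core_liner above 30 N) or contact force between the fingers and core_liner above 60 N).
It fails at once if a jar, a tin, the calliper or the marker is moved more than 15 mm (distance of any of sample_jar_1, sample_jar_2, sample_jar_3, moisture_tin_1, moisture_tin_2, calliper, marker_pen from where it was at the start of the episode above 0.015 m).
It also fails if it takes over 48 s, if anything falls off the work surface, if the arm or the gripper's body presses on something with over 40 N, if the wrist force passes 120 N, or if a joint passes its speed limit or range.

## Working session

There is one attempt and no reset: what is moved stays moved. The work goes in short steps, Python scripts to look and compute and a tool call to move; the robot and the scene stay as the last step left them, time stands still between calls to the robot, and variables do not carry over. Pictures are saved under pics/ and viewed, and the job is handed in when it is done.

Besides the shell and the picture viewer there is one more tool, called after "Request:" as name(argument=value, ...) on one line, values as JSON. arm_command: Moves the arm, as the interface text tells. Shift numbers are shares of 400 mm and turn numbers shares of 45 degrees, none past 1 either way. Its arguments: {"type":"object","properties":{"series":{"type":"array"},"hand":{"type":"number"},"newtons":{"type":"number"}},"required":["series"]}

```bash
mkdir -p pics
python3 - <<'E'
from workcell import env, grab_frame
import cv2,pickle
s=env.state();print(s)
d={}
for n in ["scene","side","wrist"]:
    f=grab_frame(n);d[n]=f
    cv2.imwrite(f"pics/{n}0.png",f["frame"][:,:,::-1])
    print(n,{k:v for k,v in f.items() if k!="frame"})
pickle.dump(d,open("f0.pkl","wb"))
E
```

```text
{'time_s': 0.0, 'qpos': array([ 6.96148981e+01,  1.83504647e+01,  8.97076566e+01,  7.74706465e-04,
        7.20425457e+01, -1.14552470e+00]), 'qvel': array([ 0.04899946, -0.06470338,  0.01504072,  0.02917092,  0.05756001,
       -0.1016821 ]), 'effort': array([ 6.81550173e-04, -4.12464559e+01, -2.31967753e+01,  7.28914747e-02,
        4.57894115e-02, -1.61756066e-04]), 'ee_pos': array([189.29373271, 542.42770518, 224.12357675]), 'ee_rot': array([-1.79899368e+02, -2.74891776e-03,  1.60760181e+02]), 'force': array([ 0.2828713 ,  0.36753022, -0.35176571]), 'torque': array([-0.00085463, -0.01053365, -0.00877595]), 'gripper_width': 91.05028717283808}
scene {'intrinsics': array([[525.28722329,   0.        , 314.73612449],
       [  0.        , 525.28722329, 244.44211018],
       [  0.        ,   0.        ,   1.        ]]), 'R': array([[ 0.97763312, -0.21004659, -0.01067315],
       [-0.18303449, -0.8247186 , -0.53510523],
       [ 0.10359468,  0.52509015, -0.84471799]]), 't': array([-649.51662371,   59.28917398, 1252.89084301])}
side {'intrinsics': array([[569.21759869,   0.        , 323.
[... 162 characters left out ...]
134],
       [ 0.02255766, -0.79340204, -0.60827984],
       [ 0.00304425,  0.60848635, -0.7935585 ]]), 't': array([-645.20571991,  -48.37467268, 1485.02507792])}
wrist {'intrinsics': array([[376.64241171,   0.        , 322.95523901],
       [  0.        , 376.64241171, 243.99518536],
       [  0.        ,   0.        ,   1.        ]]), 'tool_from_camera': array([[-8.39491686e-05, -9.55420871e-01, -2.95247272e-01,
         8.32514854e+01],
       [ 9.99999982e-01, -3.01582554e-05, -1.86742929e-04,
        -6.64038500e-01],
       [ 1.69513950e-04, -2.95247282e-01,  9.55420857e-01,
        -1.60180097e+02],
       [ 0.00000000e+00,  0.00000000e+00,  0.00000000e+00,
         1.00000000e+00]])}
```

View pics/scene0.png

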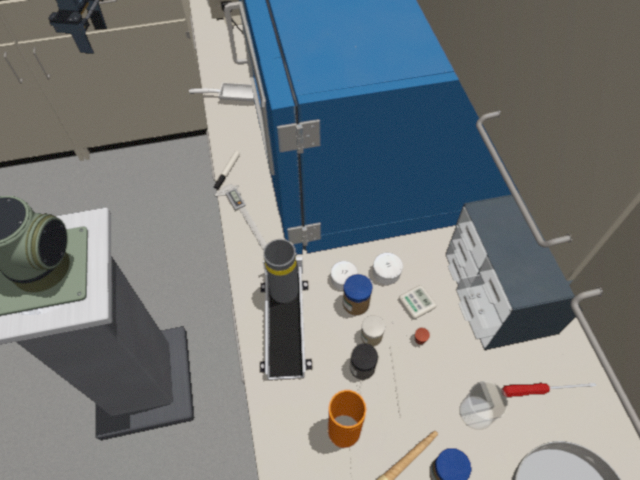

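View pics/side0.png

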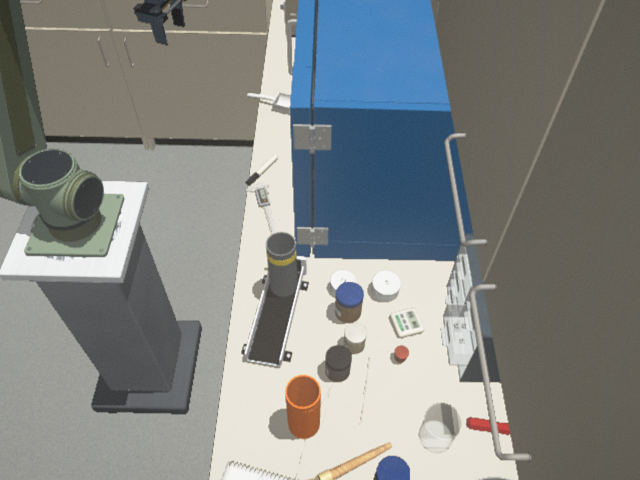

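View pics/wrist0.png

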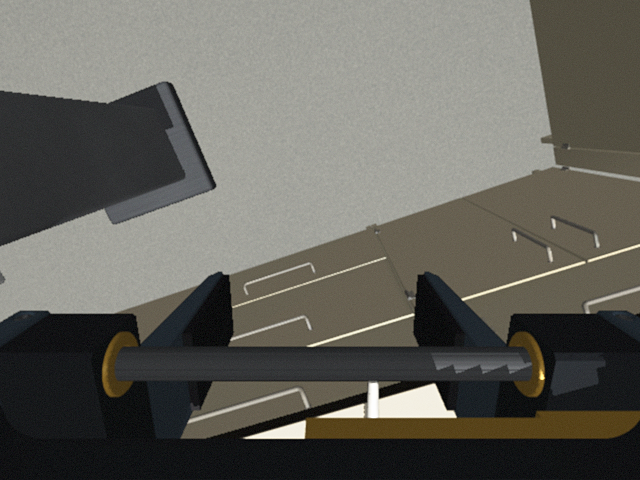

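The scene view shows the liner (dark grey, yellow band) standing at about (280,270), with the channel running down to (285,370). In the side view it is at (282,262), with the channel down to (268,355). A blue cabinet stands close behind. I'll zoom in next.

Run:
```python
import cv2
a=cv2.imread("pics/scene0.png")[225:390,225:345];b=cv2.imread("pics/side0.png")[220:375,225:325]
cv2.imwrite("pics/za.png",cv2.resize(a,None,fx=3.6,fy=3.6,interpolation=cv2.INTER_CUBIC))
cv2.imwrite("pics/zb.png",cv2.resize(b,None,fx=3.6,fy=3.6,interpolation=cv2.INTER_CUBIC))
```

```text
(no output)
```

View pics/za.png

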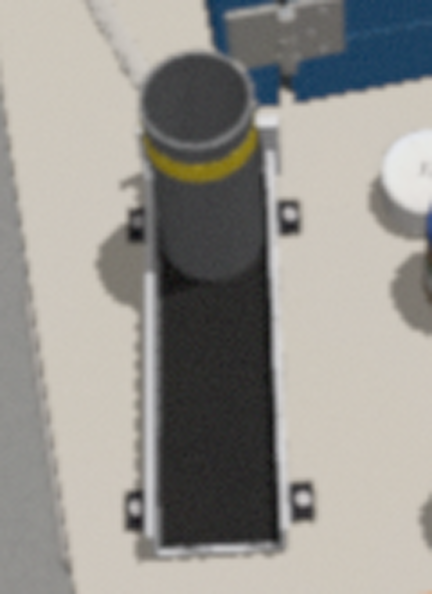

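View pics/zb.png

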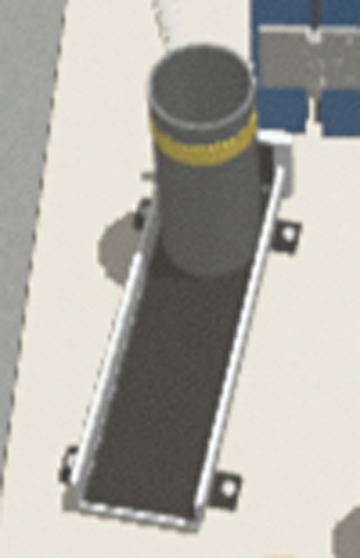

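```bash
cat > h.py <<'E'
import numpy as np
def ray(f,u,v,z):
    R,t,K=f["R"],f["t"],f["intrinsics"]
    c=-R.T@t; d=R.T@np.linalg.inv(K)@np.array([u,v,1.]); return c+d*(z-c[2])/d[2]
def tri(f,p,g,q):
    A=[];b=[]
    for F,(u,v) in ((f,p),(g,q)):
        P=F["intrinsics"]@np.c_[F["R"],F["t"]]
        for r,w in ((0,u),(1,v)):
            A.append(P[r,:3]-w*P[2,:3]);b.append(w*P[2,3]-P[r,3])
    return np.linalg.lstsq(np.array(A),np.array(b),rcond=None)[0]
def proj(f,X):
    c=f["R"]@np.array(X)+f["t"];p=f["intrinsics"]@c;return p[:2]/p[2]
E
python3 - <<'E'
from h import *
import pickle;np.set_printoptions(precision=1,suppress=True)
d=pickle.load(open("f0.pkl","rb"));S,D=d["scene"],d["side"]
s=lambda x,y:(x/3.6+225-.4,y/3.6+225-.4); e=lambda x,y:(x/3.6+225-.4,y/3.6+220-.4)
print("mouth",ray(S,*s(198,98),179),ray(D,*e(202,87),179),"tri",tri(S,s(198,98),D,e(202,87)))
for n,f,k,pts in(("S",S,s,[(150,275),(150,540),(272,150),(287,545)]),("D",D,e,[(140,255),(80,485),(283,175),(205,505)])):
    P=[ray(f,*k(*p),42) for p in pts]; print(n,*P)
    for a,b in((0,1),(2,3)):
        v=P[a]-P[b]; print(" yaw of +y",np.degrees(np.arctan2(-v[0],v[1])))
print("floor end S",ray(S,*s(157,545),14),ray(S,*s(280,543),14)," D",ray(D,*e(80,505),14),ray(D,*e(200,522),14))
# ring sizes
print("mouth l/r",ray(S,*s(142,98),179),ray(S,*s(254,98),179),ray(D,*e(149,87),179),ray(D,*e(256,87),179))
print("foot front",ray(S,*s(208,283),14),ray(D,*e(210,277),14))
# cabinet bits
print("hinge near",tri(S,(305,233),D,(312,236)),"far",tri(S,(300,136),D,(313,137)))
print("cab bottom corner", ray(S,287,251,0))
print("cab top", tri(S,(295,105),D,(303,95)))
E
```

```text
mouth [ 553.9 -185.3  179. ] [ 552.3 -184.6  179. ] tri [ 553.3 -191.   187.8]
S [ 508.8 -219.    42. ] [ 482.  -382.7   42. ] [ 598.8 -148.8   42. ] [ 556.9 -402.    42. ]
 yaw of +y -9.296405986623022
 yaw of +y -9.390101289859794
D [ 508.4 -217.4   42. ] [ 485.7 -380.5   42. ] [ 598.1 -152.1   42. ] [ 560.9 -391.7   42. ]
 yaw of +y -7.91054490476477
 yaw of +y -8.81798442116455
floor end S [ 484.5 -376.7   14. ] [ 554.3 -390.8   14. ]  D [ 483.1 -379.9   14. ] [ 556.6 -389.4   14. ]
mouth l/r [ 523.1 -178.4  179. ] [ 584.6 -192.1  179. ] [ 520.5 -185.5  179. ] [ 584.7 -183.6  179. ]
foot front [ 543.1 -218.2   14. ] [ 552.2 -215.4   14. ]
hinge near [ 618.7 -114.4  120.6] far [ 619.6 -110.2  419.2]
cab bottom corner [579.3 -75.9   0. ]
cab top [ 603.  -199.2  581. ]
```

Run:
```python
import cv2
a=cv2.imread("pics/scene0.png")[0:300,180:350];b=cv2.imread("pics/side0.png")[0:300,230:400]
c=cv2.hconcat([a,b])
cv2.imwrite("pics/zc.png",cv2.resize(c,None,fx=2,fy=2,interpolation=cv2.INTER_CUBIC))
```

```text
(no output)
```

View pics/zc.png

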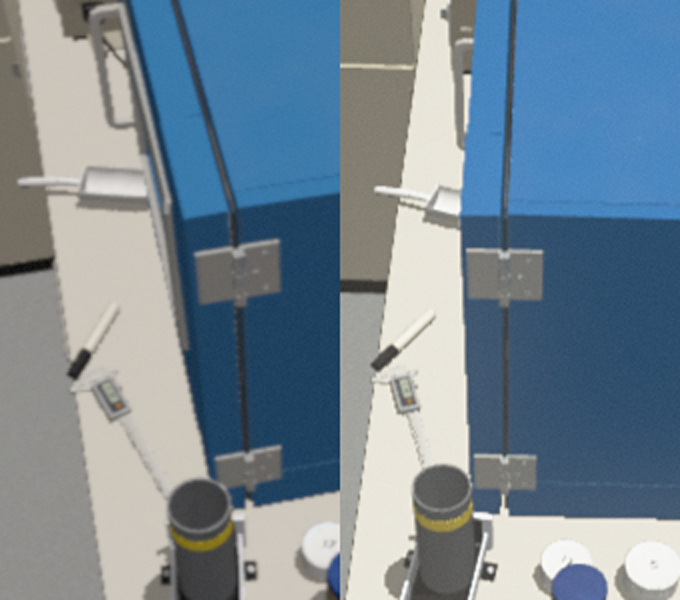

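Run:
```python
from h import *
import pickle;np.set_printoptions(precision=1,suppress=True)
d=pickle.load(open("f0.pkl","rb"));S,D=d["scene"],d["side"]
print("top corner",tri(S,(274.5,109),D,(291,106)))
print("top right of door gap",tri(S,(297,104),D,(312.5,107)))
print("bottom gap",tri(S,(305,250),D,(312.5,258)), ray(S,305,250,0),ray(D,312.5,258,0))
print("edge D", ray(D,295,200,200),ray(D,293,150,350))
for n,f in(("S",S),("D",D)): print(n,"cam",-f["R"].T@f["t"])
print("jar tops", ray(S,364,355,70), "calliper near end", ray(S,264,247,6),"jar3",ray(S,373,326,60),"tin",ray(S,344,272,38),"jar1",ray(S,357,287,85),"orange",ray(S,347,405,100))
```

```text
top corner [ 579.9 -118.4  497.9]
top right of door gap [ 618.4 -102.1  484.4]
bottom gap [620.6 -81.   -8.9] [622.5 -82.6   0. ] [618.6 -90.9   0. ]
edge D [578.7 -75.8 200. ] [578. -73. 350.]
S cam [ 516.  -745.4 1083.1]
D cam [ 641.6 -931.6 1159.4]
jar tops [ 681.8 -394.6   70. ] calliper near end [526.6 -56.4   6. ] jar3 [ 718.3 -333.8   60. ] tin [ 693.7 -182.8   38. ] jar1 [ 704.  -249.8   85. ] orange [ 621. -492.  100.]
```

Run:
```python
from h import *
import pickle,cv2;np.set_printoptions(precision=1,suppress=True)
d=pickle.load(open("f0.pkl","rb"));S,D=d["scene"],d["side"]
print("top",tri(S,(347,405),D,(303,392)),"left rim",tri(S,(329.5,405),D,(287,392)), tri(S,(365,405),D,(320,392)))
for z in (0,):print(ray(S,345,444,z),ray(D,304,437,z))
for n in("scene","side"):
    hsv=cv2.cvtColor(d[n]["frame"],cv2.COLOR_RGB2HSV)
    m=cv2.inRange(hsv,(5,180,80),(16,255,255));k,l,s,c=cv2.connectedComponentsWithStats(m)
    i=1+s[1:,4].argmax();print(n,s[i])
```

```text
top [ 614.  -506.   148.7] left rim [ 584.1 -493.7  121.1] [ 643.8 -517.   172.7]
[ 609.4 -539.2    0. ] [ 613.9 -540.8    0. ]
scene [ 329  391   36   56 1396]
side [299 406   1   1   1]
```

Request:
arm_command(series=[-0.0165, -0.06, 0.056, 0, 0, 0, -0.0165, -0.06, 0.056, 0, 0, 0, -0.0165, -0.06, 0.056, 0, 0, 0, -0.0165, -0.06, 0.056, 0, 0, 0, -0.0165, -0.06, 0.056, 0, 0, 0, -0.0165, -0.06, 0.056, 0, 0, 0, 0.06, -0.068, 0, 0, 0, 0, 0.06, -0.068, 0, 0, 0, 0, 0.06, -0.068, 0, 0, 0, 0, 0.06, -0.068, 0, 0, 0, 0, 0.06, -0.068, 0, 0, 0, 0, 0.06, -0.068, 0, 0, 0, 0, 0.06, -0.068, 0, 0, 0, 0, 0.06, -0.068, 0, 0, 0, 0, 0.06, -0.068, 0, 0, 0, 0, 0.06, -0.068, 0, 0, 0, 0, 0.06, -0.068, 0, 0, 0, 0], hand=0.066, newtons=10)

```text
time_s: 1.57
ee_pos: [414.5, 98.0, 359.3]
ee_rot: [180.0, -0.0, 160.7]
force: [-0.5, 1.4, 0.8]
gripper_width: 6.1
```

Request:
arm_command(series=[0.008, -0.09, 0, 0, 0, 0.0284, 0.008, -0.09, 0, 0, 0, 0.0284, 0.008, -0.09, 0, 0, 0, 0.0284, 0.008, -0.09, 0, 0, 0, 0.0284, 0.008, -0.09, 0, 0, 0, 0.0284, 0.008, -0.09, 0, 0, 0, 0.0284, 0.008, -0.09, 0, 0, 0, 0.0284, 0.008, -0.09, 0, 0, 0, 0.0284, 0, 0, 0, 0, 0, 0, 0, 0, 0, 0, 0, 0, 0, 0, 0, 0, 0, 0, 0, 0, 0, 0, 0, 0])

```text
time_s: 2.57
ee_pos: [439.3, -187.2, 359.4]
ee_rot: [180.0, -0.0, 171.1]
force: [0.3, 0.1, 0.7]
gripper_width: 5.9
```

Run:
```python
from workcell import env, grab_frame
import cv2,pickle
from h import *
from scipy.spatial.transform import Rotation as Ro
s=env.state()
f=grab_frame("wrist");g=grab_frame("scene")
cv2.imwrite("pics/w1.png",f["frame"][:,:,::-1]);cv2.imwrite("pics/s1.png",g["frame"][:,:,::-1])
T=np.eye(4);T[:3,:3]=Ro.from_euler("xyz",s["ee_rot"],degrees=True).as_matrix();T[:3,3]=s["ee_pos"]
W=T@f["tool_from_camera"];R=W[:3,:3].T
f["R"]=R;f["t"]=-R@W[:3,3]
pickle.dump(f,open("w1.pkl","wb"))
print(proj(f,[553,-185,179]))
```

```text
[343.17963109 328.6395815 ]
```

View pics/w1.png

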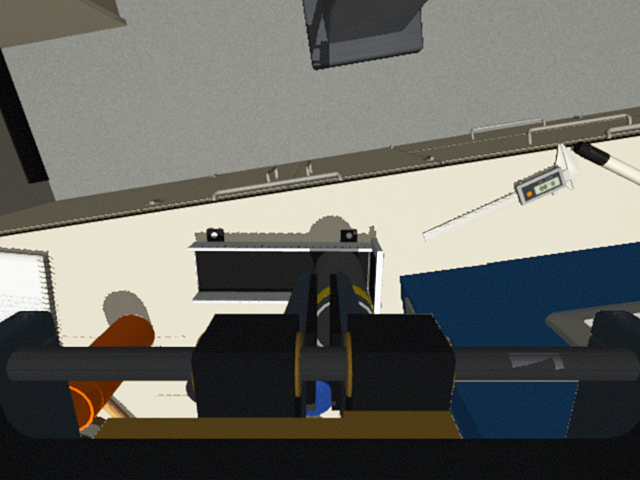

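View pics/s1.png

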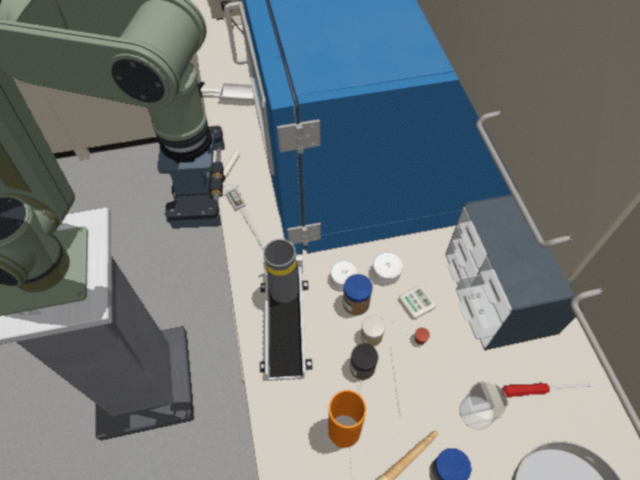

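The wrist view shows the channel from (190,245) to (382,312), the end plate at column ~378, and the mouth rim around (345,305), partly behind the fingers. I'll check the axis against this view.

Run:
```python
from h import *
import pickle,cv2;np.set_printoptions(precision=1,suppress=True)
f=pickle.load(open("w1.pkl","rb"))
im=f["frame"][220:340,170:400,::-1]
cv2.imwrite("pics/w1z.png",cv2.resize(im,None,fx=3.4,fy=3.4,interpolation=cv2.INTER_CUBIC))
yc=np.array([np.sin(np.radians(9)),np.cos(np.radians(9)),0]);o=np.array([539.5,-260.5,0])
xc=np.array([yc[1],-yc[0],0])
for n,p in {"wallL far":(o-125*yc-36*xc)+[0,0,42],"R far":(o-125*yc+36*xc)+[0,0,42],"stop L":(o+125*yc-36*xc)+[0,0,66],"stop R":o+125*yc+36*xc+[0,0,66]}.items(): print(n,p,proj(f,p), (proj(f,p)-[170,220])*3.4)
```

```text
wallL far [ 484.4 -378.3   42. ] [187.3 251.2] [ 58.7 106.2]
R far [ 555.5 -389.6   42. ] [192.7 300.4] [ 77.3 273.3]
stop L [ 523.5 -131.4   66. ] [377.  257.3] [703.8 126.7]
stop R [ 594.6 -142.7   66. ] [374.7 308.4] [695.9 300.6]
```

View pics/w1z.png

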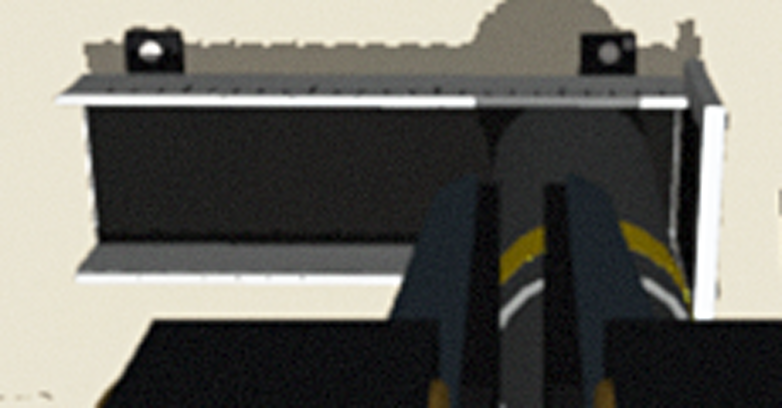

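```bash
cat > plan.py <<'E'
import numpy as np
from h import *
a9=np.radians(9);yc=np.array([np.sin(a9),np.cos(a9),0]);xc=np.array([yc[1],-yc[0],0]);P0=np.array([553.5,-185.,0])
w=33.
def tcp(T,phi): # T=(Y,Z) tip in plane
    p=np.radians(phi);b=np.array([-np.sin(p),np.cos(p)]);t=np.array(T)+11*b
    return P0+t[0]*yc+np.array([0,0,t[1]])
def key(th,phi,s,mode,piv=-33):
    t,p=np.radians(th),np.radians(phi);a=np.array([-np.sin(t),np.cos(t)]);n=np.array([np.cos(t),np.sin(t)])
    b=np.array([-np.sin(p),np.cos(p)]);m=np.array([np.cos(p),np.sin(p)]);pv=np.array([piv,14.]);r=t-p
    sl=60-s*abs(np.sin(r))-w*np.cos(r)
    if r>=0:
        T=pv+63*n+165*a-w/2*m-s*b
        if mode=='d':T=T-sl*n
    else:
        T=pv+3*n+165*a+w/2*m-s*b
        if mode=='s':T=T+sl*n
    return T,sl
def show(prev,pphi,T,phi,rows,lab=""):
    q=tcp(T,phi);d=(q-prev)/rows/400;rr=(phi-pphi)/rows/45*xc
    print(lab,"tcp",q.round(1),"phi",phi,"rows",rows,"step",np.r_[d,rr].round(4))
    return q,phi
E
python3 - <<'E'
from plan import *
q,p=np.array([439.3,-187.2,359.4]),0
q,p=show(q,p,(4,205),10,5,"above")
q,p=show(q,p,(4,137),10,6,"in")
T,sl=key(0,10,44,'d');print(T,sl)
for th,phi,s,mode in [(0,10,44,'d'),(8,5,44,'d'),(16,0,44,'d'),(22,0,44,'d'),(28,0,44,'s'),(36,0,44,'s'),(45,0,44,'s'),(55,8,44,'s'),(65,16,44,'s'),(75,25,44,'s'),(83,33,44,'s'),(90,40,44,'s')]:
    T,sl=key(th,phi,s,mode); print(th,phi,"T",T.round(1),"slack",round(sl,1)); q,p=show(q,p,T,phi,8)
E
```

```text
above tcp [ 553.8 -182.9  215.8] phi 10 rows 5 step [ 0.0573  0.0021 -0.0718  0.0439 -0.007   0.    ]
in tcp [ 553.8 -182.9  147.8] phi 10 rows 6 step [ 0.      0.     -0.0283  0.     -0.      0.    ]
[ -6.11015226 138.5336538 ] 19.860824333252197
0 10 T [ -6.1 138.5] slack 19.9
 tcp [ 552.2 -192.9  149.4] phi 10 rows 8 step [-0.0005 -0.0031  0.0005  0.     -0.      0.    ]
8 5 T [-30.7 137.4] slack 24.7
 tcp [ 548.6 -216.2  148.4] phi 5 rows 8 step [-0.0012 -0.0073 -0.0003 -0.0137  0.0022 -0.    ]
16 0 T [-49.9 141.5] slack 16.2
 tcp [ 545.7 -234.3  152.5] phi 0 rows 8 step [-0.0009 -0.0057  0.0013 -0.0137  0.0022 -0.    ]
22 0 T [-64.9 141.7] slack 12.9
 tcp [ 543.4 -249.1  152.7] phi 0 rows 8 step [-0.0007 -0.0046  0.0001  0.     -0.      0.    ]
28 0 T [-71.3 145.3] slack 10.2
 tcp [ 542.3 -255.5  156.3] phi 0 rows 8 step [-0.0003 -0.002   0.0011  0.     -0.      0.    ]
36 0 T [-95.5 140.5] slack 7.4
 tcp [ 538.6 -279.3  151.5] phi 0 rows 8 step [-0.0012 -0.0075 -0.0015  0.     -0.      0.    ]
45 0 T [-121.6  131.2] slack 5.6
 tcp [ 534.5 -305.1  142.2] phi 0 rows 8 step [-0.0013 -0.0081 -0.0029  0.     -0.      0.    ]
55 8 T [-142.2  114.4] slack 5.3
 tcp [ 531.  -327.   125.3] phi 8 rows 8 step [-0.0011 -0.0068 -0.0053  0.0219 -0.0035  0.    ]
65 16 T [-159.6   94. ] slack 5.1
 tcp [ 528.1 -345.7  104.6] phi 16 rows 8 step [-0.0009 -0.0058 -0.0065  0.0219 -0.0035  0.    ]
75 25 T [-172.4   70.7] slack 5.1
 tcp [ 525.8 -359.9   80.7] phi 25 rows 8 step [-0.0007 -0.0044 -0.0075  0.0247 -0.0039  0.    ]
83 33 T [-179.    50.8] slack 5.1
 tcp [ 524.6 -367.7   60. ] phi 33 rows 8 step [-0.0004 -0.0024 -0.0065  0.0219 -0.0035  0.    ]
90 40 T [-182.4   32.7] slack 5.1
 tcp [ 523.9 -372.1   41.1] phi 40 rows 8 step [-0.0002 -0.0014 -0.0059  0.0192 -0.003   0.    ]
```

Request:
arm_command(series=[0.0573, 0.002, -0.0718, 0.044, -0.007, 0, 0.0573, 0.002, -0.0718, 0.044, -0.007, 0, 0.0573, 0.002, -0.0718, 0.044, -0.007, 0, 0.0573, 0.002, -0.0718, 0.044, -0.007, 0, 0.0573, 0.002, -0.0718, 0.044, -0.007, 0, 0, 0, 0, 0, 0, 0, 0, 0, 0, 0, 0, 0])

```text
time_s: 3.25
ee_pos: [553.7, -183.2, 213.8]
ee_rot: [169.9, -0.3, 171.1]
force: [0.7, 0.4, 0.8]
gripper_width: 5.8
```

Run:
```python
from workcell import env, grab_frame
import cv2
print(env.state()["ee_pos"],env.state()["ee_rot"])
g=grab_frame("scene");h=grab_frame("side")
c=cv2.hconcat([g["frame"][150:350,190:370,::-1],h["frame"][150:350,200:380,::-1]])
cv2.imwrite("pics/s2.png",cv2.resize(c,None,fx=2.2,fy=2.2,interpolation=cv2.INTER_CUBIC))
```

```text
[ 553.74055374 -183.18405064  213.79236114] [169.91399342  -0.26916986 171.07918472]
```

View pics/s2.png

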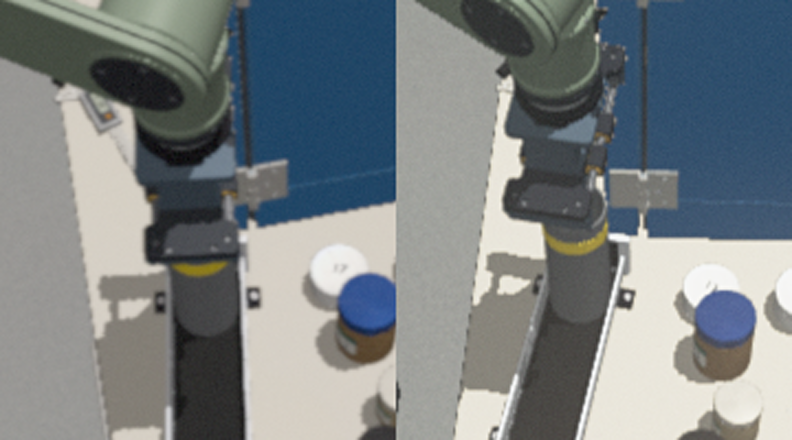

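The gripper hangs leaning over the mouth without touching anything. Next I'll lower it in.

Request:
arm_command(series=[0, 0, -0.0275, 0, 0, 0, 0, 0, -0.0275, 0, 0, 0, 0, 0, -0.0275, 0, 0, 0, 0, 0, -0.0275, 0, 0, 0, 0, 0, -0.0275, 0, 0, 0, 0, 0, -0.0275, 0, 0, 0, 0, 0, 0, 0, 0, 0, 0, 0, 0, 0, 0, 0])

```text
time_s: 4.02
ee_pos: [553.7, -184.2, 148.8]
ee_rot: [169.9, -0.1, 171.0]
force: [-0.5, 0.2, 0.5]
gripper_width: 6.0
```

Run:
```python
from workcell import env, grab_frame
import cv2
print(env.state()["ee_pos"],env.state()["force"])
g=grab_frame("scene");h=grab_frame("side")
c=cv2.hconcat([g["frame"][150:350,190:370,::-1],h["frame"][150:350,200:380,::-1]])
cv2.imwrite("pics/s3.png",cv2.resize(c,None,fx=2.2,fy=2.2,interpolation=cv2.INTER_CUBIC))
```

```text
[ 553.66074186 -184.1535476   148.79779895] [-0.45962836  0.21544254  0.50885363]
```

View pics/s3.png

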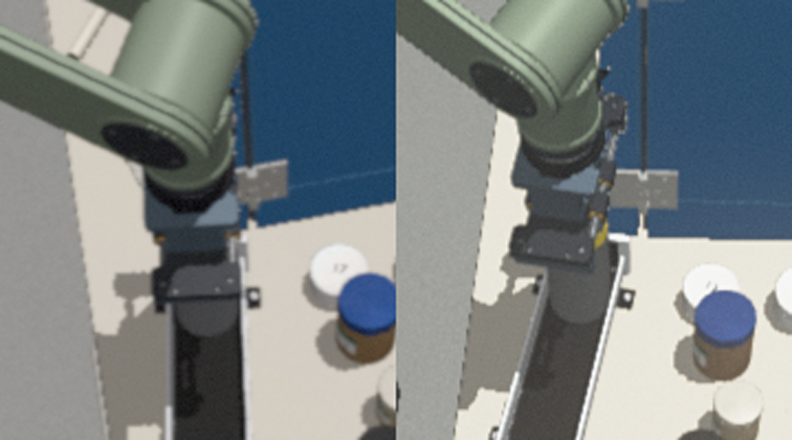

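Request:
arm_command(series=[-0.0009, -0.0054, 0.0004, 0, 0, 0, -0.0009, -0.0054, 0.0004, 0, 0, 0, -0.0009, -0.0054, 0.0004, 0, 0, 0, -0.0009, -0.0054, 0.0004, 0, 0, 0, -0.0011, -0.0073, -0.0003, -0.0137, 0.0022, 0, -0.0011, -0.0073, -0.0003, -0.0137, 0.0022, 0, -0.0011, -0.0073, -0.0003, -0.0137, 0.0022, 0, -0.0011, -0.0073, -0.0003, -0.0137, 0.0022, 0, -0.0011, -0.0073, -0.0003, -0.0137, 0.0022, 0, -0.0011, -0.0073, -0.0003, -0.0137, 0.0022, 0, -0.0011, -0.0073, -0.0003, -0.0137, 0.0022, 0, -0.0011, -0.0073, -0.0003, -0.0137, 0.0022, 0, 0, 0, 0, 0, 0, 0])

```text
time_s: 5.2
ee_pos: [549.1, -216.5, 149.5]
ee_rot: [175.0, 0.0, 171.0]
force: [-0.6, 0.4, 0.3]
gripper_width: 6.1
```

```bash
cat > look.py <<'E'
from workcell import env, grab_frame
import cv2,sys
s=env.state();print(s["time_s"],s["ee_pos"].round(1),s["ee_rot"].round(1),s["force"].round(1),s["qpos"].round(0))
g=grab_frame("scene");h=grab_frame("side")
c=cv2.hconcat([g["frame"][180:430,190:370,::-1],h["frame"][180:430,200:380,::-1]])
cv2.imwrite(f"pics/{sys.argv[1]}.png",cv2.resize(c,None,fx=2.2,fy=2.2,interpolation=cv2.INTER_CUBIC))
E
python3 look.py s4
```

```text
5.2 [ 549.1 -216.5  149.5] [175.   0. 171.] [-0.6  0.4  0.3] [ -25.   23.   93.    5.   65. -109.]
```

View pics/s4.png

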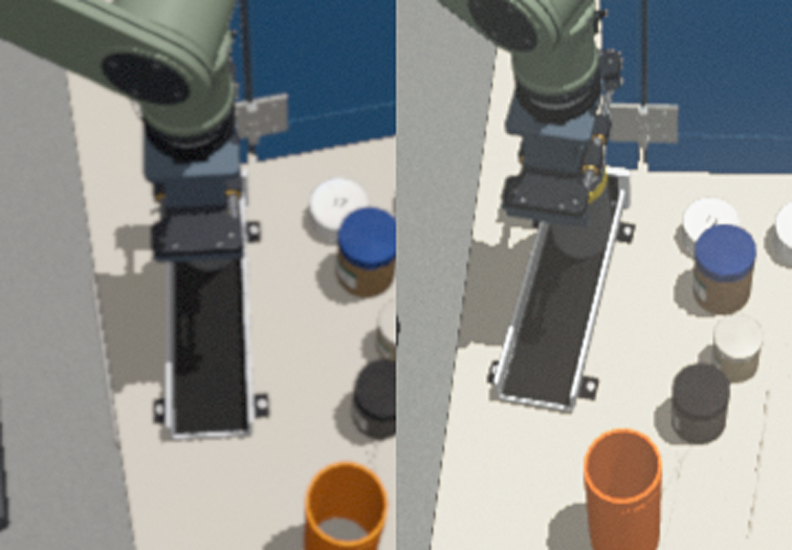

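```bash
cat > lw.py <<'E'
from workcell import env, grab_frame
import cv2,sys
h=grab_frame("wrist")
cv2.imwrite(f"pics/{sys.argv[1]}.png",h["frame"][:,:,::-1])
E
python3 lw.py w4
```

```text
(no output)
```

View pics/w4.png

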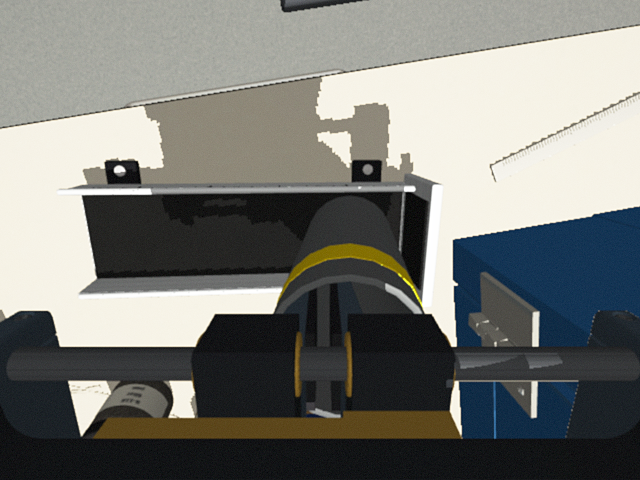

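The wrist view shows the fingers inside the bore and the rim from (275,310) to (420,305), leaning slightly towards the open end. The tip-over is going as planned.

Request:
arm_command(series=[-0.0009, -0.0057, 0.001, -0.0137, 0.0022, 0, -0.0009, -0.0057, 0.001, -0.0137, 0.0022, 0, -0.0009, -0.0057, 0.001, -0.0137, 0.0022, 0, -0.0009, -0.0057, 0.001, -0.0137, 0.0022, 0, -0.0009, -0.0057, 0.001, -0.0137, 0.0022, 0, -0.0009, -0.0057, 0.001, -0.0137, 0.0022, 0, -0.0009, -0.0057, 0.001, -0.0137, 0.0022, 0, -0.0009, -0.0057, 0.001, -0.0137, 0.0022, 0])

```text
time_s: 6.02
ee_pos: [546.2, -234.8, 152.7]
ee_rot: [-180.0, -0.0, 171.0]
force: [1.2, 0.3, -0.1]
gripper_width: 6.3
```

```bash
python3 lw.py w5; python3 look.py s5
```

```text
6.0667 [ 546.3 -234.8  152.8] [-179.9   -0.   171. ] [0.2 0.6 0. ] [ -24.   23.   93.   -0.   64. -105.]
```

View pics/w5.png

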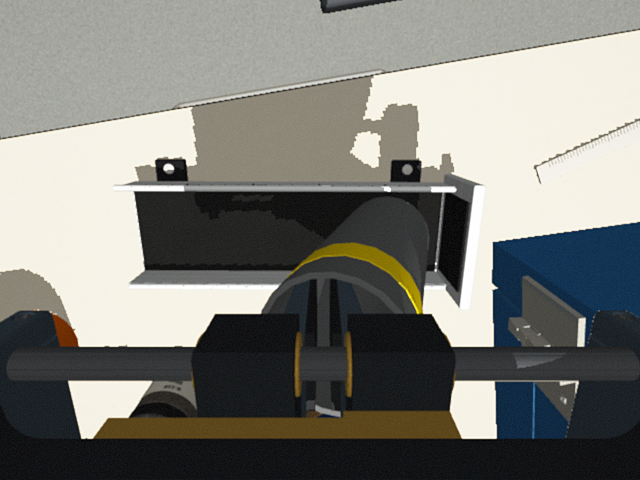

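View pics/s5.png

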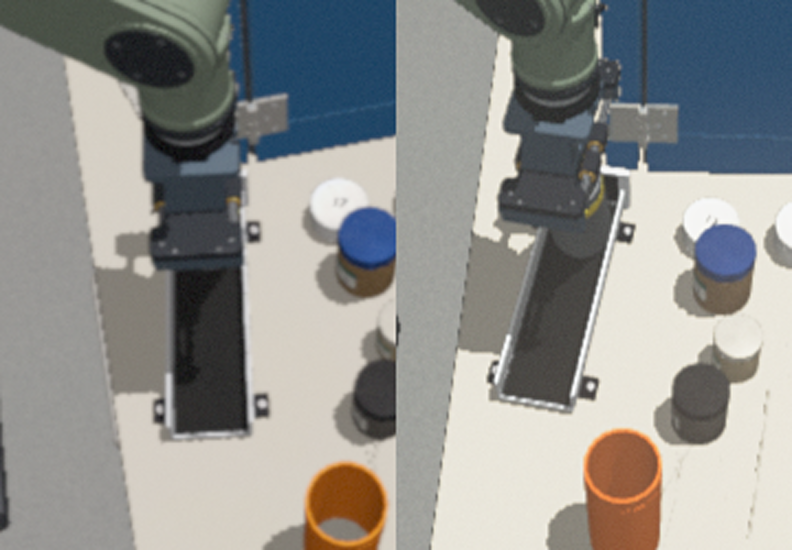

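Request:
arm_command(series=[-0.0007, -0.0046, 0.0001, 0, 0, 0, -0.0007, -0.0046, 0.0001, 0, 0, 0, -0.0007, -0.0046, 0.0001, 0, 0, 0, -0.0007, -0.0046, 0.0001, 0, 0, 0, -0.0007, -0.0046, 0.0001, 0, 0, 0, -0.0007, -0.0046, 0.0001, 0, 0, 0, -0.0007, -0.0046, 0.0001, 0, 0, 0, -0.0007, -0.0046, 0.0001, 0, 0, 0, -0.0003, -0.002, 0.0006, 0, 0, 0, -0.0003, -0.002, 0.0006, 0, 0, 0, -0.0003, -0.002, 0.0006, 0, 0, 0, -0.0003, -0.002, 0.0006, 0, 0, 0, -0.0003, -0.002, 0.0006, 0, 0, 0, -0.0003, -0.002, 0.0006, 0, 0, 0, -0.0003, -0.002, 0.0006, 0, 0, 0, -0.0003, -0.002, 0.0006, 0, 0, 0])

```text
time_s: 7.5
ee_pos: [543.0, -255.7, 154.9]
ee_rot: [180.0, -0.0, 171.0]
force: [0.2, -0.6, 0.6]
gripper_width: 6.0
```

```bash
python3 lw.py w6; python3 look.py s6;python3 - <<'E'
from plan import *
q,p=np.array([542.6,-255.5,155]),0
for th,phi,s,mode,n in [(28,0,44,'s',1),(36,0,42,'s',8),(45,2,40,'s',9),(55,10,40,'s',10),(65,18,40,'s',10),(75,26,40,'s',10),(83,33,40,'s',8),(90,40,40,'s',7),(93,40,40,'s',4)]:
    T,sl=key(th,phi,s,mode); print(th,phi,"T",T.round(1),"slack",round(sl,1)); q,p=show(q,p,T,phi,n)
E
```

```text
7.55 [ 543.1 -255.9  155. ] [180.  -0. 171.] [ 0.2 -0.5  0.5] [ -26.   23.   92.    0.   64. -107.]
28 0 T [-71.3 145.3] slack 10.2
 tcp [ 542.3 -255.5  156.3] phi 0 rows 1 step [-0.0006  0.0001  0.0032  0.     -0.      0.    ]
36 0 T [-95.5 142.5] slack 8.6
 tcp [ 538.6 -279.3  153.5] phi 0 rows 8 step [-0.0012 -0.0075 -0.0009  0.     -0.      0.    ]
45 2 T [-120.2  134.7] slack 8.6
 tcp [ 534.6 -304.1  145.7] phi 2 rows 9 step [-0.0011 -0.0069 -0.0022  0.0049 -0.0008  0.    ]
55 10 T [-141.3  118. ] slack 8.4
 tcp [ 531.1 -326.5  128.8] phi 10 rows 10 step [-0.0009 -0.0056 -0.0042  0.0176 -0.0028  0.    ]
65 18 T [-159.2   97.7] slack 8.2
 tcp [ 528.1 -345.6  108.1] phi 18 rows 10 step [-0.0008 -0.0048 -0.0052  0.0176 -0.0028  0.    ]
75 26 T [-173.4   74.4] slack 8.2
 tcp [ 525.6 -361.    84.3] phi 26 rows 10 step [-0.0006 -0.0038 -0.006   0.0176 -0.0028  0.    ]
83 33 T [-181.1   54.1] slack 8.1
 tcp [ 524.2 -369.8   63.3] phi 33 rows 8 step [-0.0004 -0.0028 -0.0065  0.0192 -0.003   0.    ]
90 40 T [-184.9   35.8] slack 8.1
 tcp [ 523.5 -374.6   44.2] phi 40 rows 7 step [-0.0003 -0.0017 -0.0068  0.0219 -0.0035  0.    ]
93 40 T [-188.   27.] slack 8.2
 tcp [ 523.  -377.7   35.5] phi 40 rows 4 step [-0.0003 -0.0019 -0.0055  0.     -0.      0.    ]
```

View pics/w6.png

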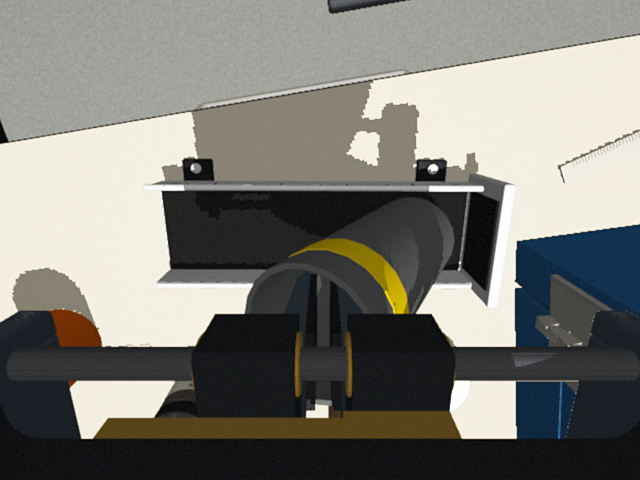

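The liner is past balance at about 28–30°, with the right-hand rim at (385,310) resting against the finger's back. From here I let it down.

Request:
arm_command(series=[-0.0012, -0.0075, -0.0005, 0, 0, 0, -0.0012, -0.0075, -0.0005, 0, 0, 0, -0.0012, -0.0075, -0.0005, 0, 0, 0, -0.0012, -0.0075, -0.0005, 0, 0, 0, -0.0012, -0.0075, -0.0005, 0, 0, 0, -0.0012, -0.0075, -0.0005, 0, 0, 0, -0.0012, -0.0075, -0.0005, 0, 0, 0, -0.0012, -0.0075, -0.0005, 0, 0, 0, -0.0011, -0.0069, -0.0022, 0.005, -0.0008, 0, -0.0011, -0.0069, -0.0022, 0.005, -0.0008, 0, -0.0011, -0.0069, -0.0022, 0.005, -0.0008, 0, -0.0011, -0.0069, -0.0022, 0.005, -0.0008, 0, -0.0011, -0.0069, -0.0022, 0.005, -0.0008, 0, -0.0011, -0.0069, -0.0022, 0.005, -0.0008, 0, -0.0011, -0.0069, -0.0022, 0.005, -0.0008, 0, -0.0011, -0.0069, -0.0022, 0.005, -0.0008, 0, -0.0011, -0.0069, -0.0022, 0.005, -0.0008, 0])

```text
time_s: 9.07
ee_pos: [535.2, -304.8, 145.3]
ee_rot: [177.9, -0.0, 171.0]
force: [-0.9, -0.1, -0.7]
gripper_width: 6.0
```

```bash
python3 lw.py w7; python3 look.py s7
```

```text
9.1167 [ 535.  -305.4  145. ] [177.9  -0.  171. ] [ 0.  -0.7 -0.7] [ -32.   26.   90.    2.   65. -114.]
```

View pics/w7.png

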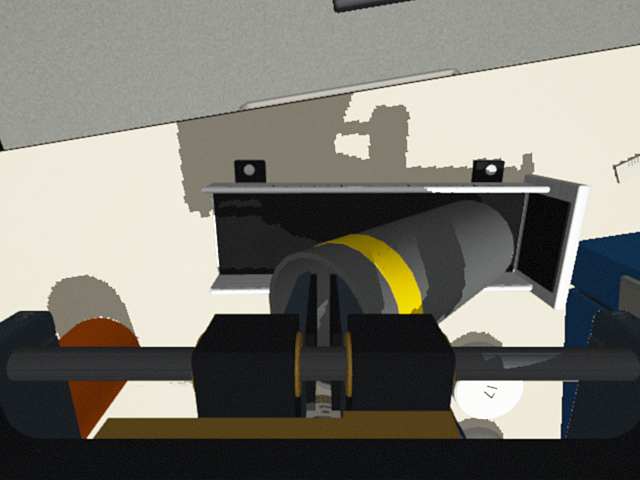

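View pics/s7.png

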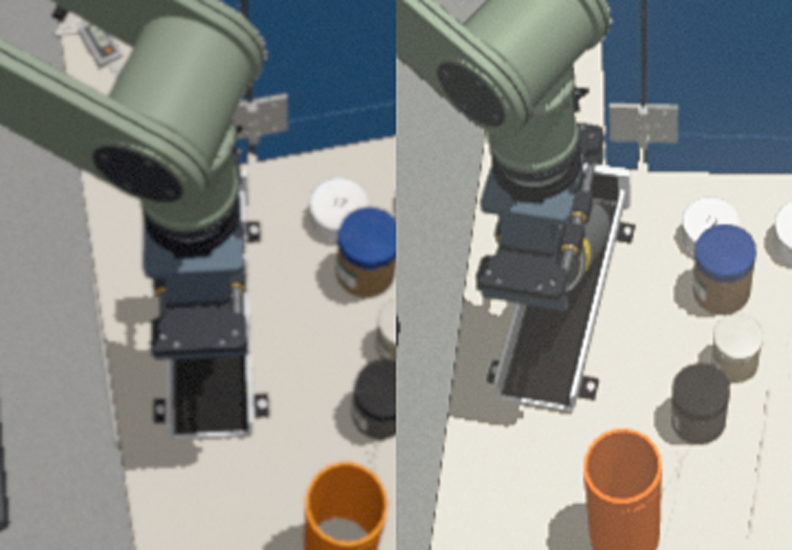

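The liner leans at about 45° and is supported: rim from (270,300) to (385,310), with the finger against the upper rim. I'll continue to 65°.

Request:
arm_command(series=[-0.0009, -0.0056, -0.0042, 0.0176, -0.0028, 0, -0.0009, -0.0056, -0.0042, 0.0176, -0.0028, 0, -0.0009, -0.0056, -0.0042, 0.0176, -0.0028, 0, -0.0009, -0.0056, -0.0042, 0.0176, -0.0028, 0, -0.0009, -0.0056, -0.0042, 0.0176, -0.0028, 0, -0.0009, -0.0056, -0.0042, 0.0176, -0.0028, 0, -0.0009, -0.0056, -0.0042, 0.0176, -0.0028, 0, -0.0009, -0.0056, -0.0042, 0.0176, -0.0028, 0, -0.0009, -0.0056, -0.0042, 0.0176, -0.0028, 0, -0.0009, -0.0056, -0.0042, 0.0176, -0.0028, 0, -0.0008, -0.0048, -0.0052, 0.0176, -0.0028, 0, -0.0008, -0.0048, -0.0052, 0.0176, -0.0028, 0, -0.0008, -0.0048, -0.0052, 0.0176, -0.0028, 0, -0.0008, -0.0048, -0.0052, 0.0176, -0.0028, 0, -0.0008, -0.0048, -0.0052, 0.0176, -0.0028, 0, -0.0008, -0.0048, -0.0052, 0.0176, -0.0028, 0, -0.0008, -0.0048, -0.0052, 0.0176, -0.0028, 0, -0.0008, -0.0048, -0.0052, 0.0176, -0.0028, 0, -0.0008, -0.0048, -0.0052, 0.0176, -0.0028, 0, -0.0008, -0.0048, -0.0052, 0.0176, -0.0028, 0])

```text
time_s: 10.88
ee_pos: [528.4, -346.2, 107.5]
ee_rot: [161.8, -0.0, 171.0]
force: [-0.8, -0.3, -0.3]
gripper_width: 5.8
```

```bash
python3 lw.py w8; python3 look.py s8
```

```text
10.9333 [ 528.  -346.9  106.7] [ 1.618e+02 -1.000e-01  1.709e+02] [ 0.2 -0.7 -1.5] [ -42.   33.   85.   16.   73. -129.]
```

View pics/w8.png

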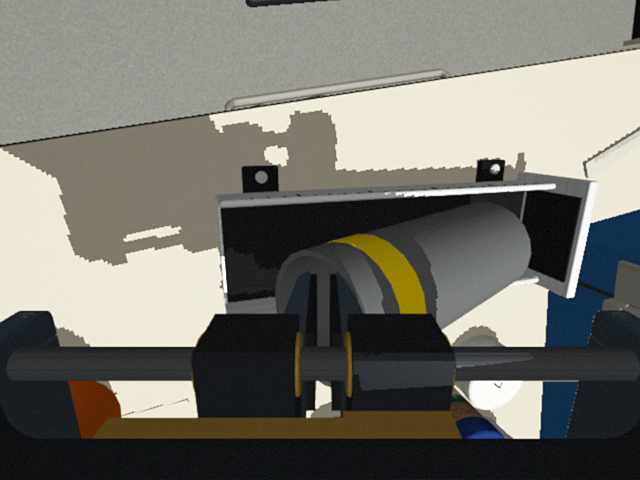

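View pics/s8.png

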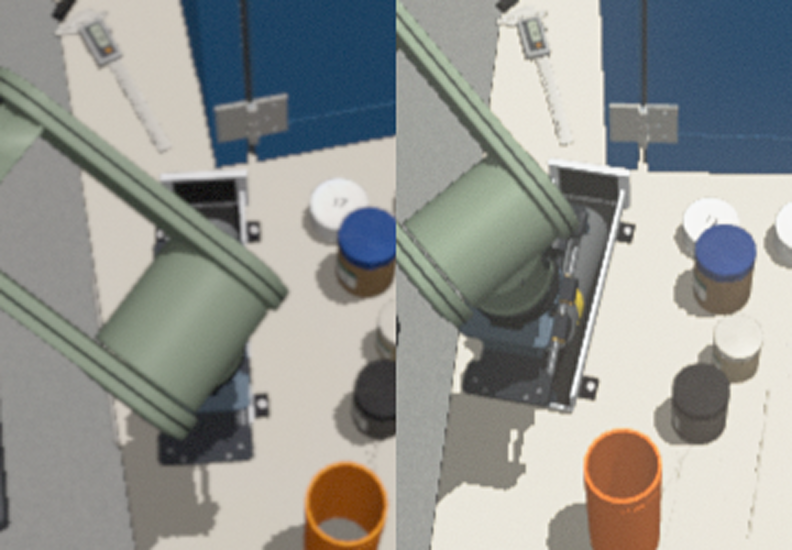

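Run:
```python
from plan import *
q,p=np.array([528.2,-346.5,107.3]),18
for th,phi,s,mode,n in [(75,25,40,'s',10),(83,31,39,'s',9),(90,36,38,'s',8),(93,36,37,'s',4)]:
    T,sl=key(th,phi,s,mode); print(th,phi,"T",T.round(1),"slack",round(sl,1)); q,p=show(q,p,T,phi,n)
```

```text
75 25 T [-174.1   74.3] slack 8.1
 tcp [ 525.5 -361.6   84.3] phi 25 rows 10 step [-0.0007 -0.0038 -0.0057  0.0154 -0.0024  0.    ]
83 31 T [-183.1   54.7] slack 9.0
 tcp [ 524.  -371.5   64.1] phi 31 rows 9 step [-0.0004 -0.0028 -0.0056  0.0146 -0.0023  0.    ]
90 36 T [-189.    36.6] slack 9.9
 tcp [ 522.9 -378.1   45.5] phi 36 rows 8 step [-0.0003 -0.0021 -0.0058  0.0137 -0.0022  0.    ]
93 36 T [-192.7   28.6] slack 11.0
 tcp [ 522.3 -381.7   37.5] phi 36 rows 4 step [-0.0004 -0.0023 -0.0049  0.     -0.      0.    ]
```

Request:
arm_command(series=[-0.0007, -0.0038, -0.0057, 0.0161, 0.002, -0.0077, -0.0007, -0.0038, -0.0057, 0.0161, 0.002, -0.0077, -0.0007, -0.0038, -0.0057, 0.0161, 0.002, -0.0077, -0.0007, -0.0038, -0.0057, 0.0161, 0.002, -0.0077, -0.0007, -0.0038, -0.0057, 0.0161, 0.002, -0.0077, -0.0007, -0.0038, -0.0057, 0.0161, 0.002, -0.0077, -0.0007, -0.0038, -0.0057, 0.0161, 0.002, -0.0077, -0.0007, -0.0038, -0.0057, 0.0161, 0.002, -0.0077, -0.0007, -0.0038, -0.0057, 0.0161, 0.002, -0.0077, -0.0007, -0.0038, -0.0057, 0.0161, 0.002, -0.0077])

```text
time_s: 11.87
ee_pos: [525.6, -361.5, 84.7]
ee_rot: [154.8, -2.3, 167.6]
force: [-0.3, -0.6, -0.6]
gripper_width: 6.2
```

```bash
python3 lw.py w9; python3 look.py s9
```

```text
11.9167 [ 525.2 -362.    83.8] [154.8  -2.3 167.6] [-0.6 -1.4 -0.9] [ -45.   38.   82.   20.   77. -130.]
```

View pics/w9.png

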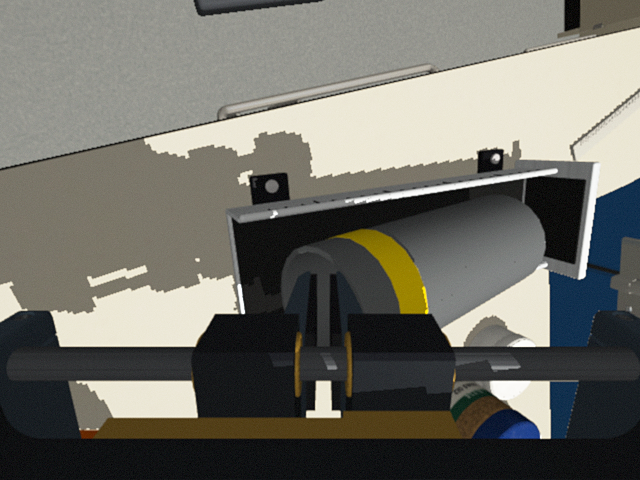

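View pics/s9.png

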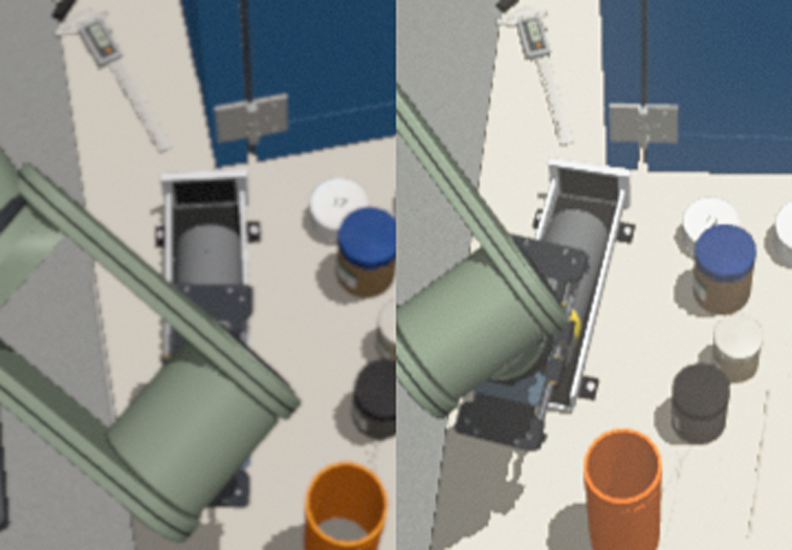

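The liner is at about 75°, the foot is on the floor and the upper rim still rests on the finger. Next I'll take it down to level.

Request:
arm_command(series=[-0.0004, -0.0028, -0.0056, 0.0153, 0.0021, -0.0077, -0.0004, -0.0028, -0.0056, 0.0153, 0.0021, -0.0077, -0.0004, -0.0028, -0.0056, 0.0153, 0.0021, -0.0077, -0.0004, -0.0028, -0.0056, 0.0153, 0.0021, -0.0077, -0.0004, -0.0028, -0.0056, 0.0153, 0.0021, -0.0077, -0.0004, -0.0028, -0.0056, 0.0153, 0.0021, -0.0077, -0.0004, -0.0028, -0.0056, 0.0153, 0.0021, -0.0077, -0.0004, -0.0028, -0.0056, 0.0153, 0.0021, -0.0077, -0.0004, -0.0028, -0.0056, 0.0153, 0.0021, -0.0077, -0.0003, -0.0021, -0.0058, 0.0137, -0.0022, 0, -0.0003, -0.0021, -0.0058, 0.0137, -0.0022, 0, -0.0003, -0.0021, -0.0058, 0.0137, -0.0022, 0, -0.0003, -0.0021, -0.0058, 0.0137, -0.0022, 0])

```text
time_s: 13.1
ee_pos: [523.7, -374.8, 55.3]
ee_rot: [146.5, -4.8, 165.1]
force: [-0.2, -0.2, -0.5]
gripper_width: 6.1
```

```bash
python3 lw.py w10; python3 look.py s10
```

```text
13.15 [ 523.4 -375.1   54.4] [146.5  -4.8 165.1] [-0.6 -0.5 -1.6] [ -49.   44.   79.   25.   82. -131.]
```

View pics/w10.png

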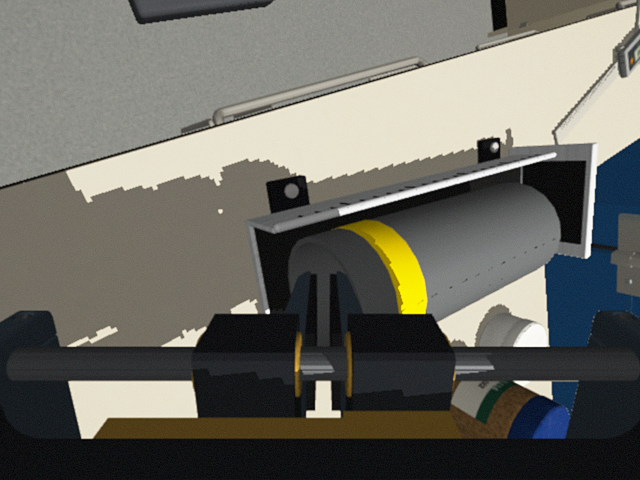

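View pics/s10.png

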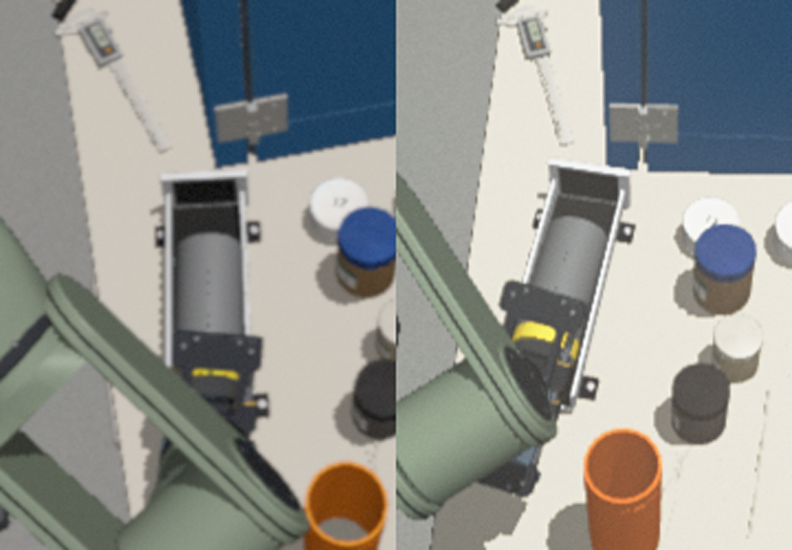

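Request:
arm_command(series=[-0.0003, -0.0021, -0.0058, 0.0137, -0.0022, 0, -0.0003, -0.0021, -0.0058, 0.0137, -0.0022, 0, -0.0003, -0.0021, -0.0058, 0.0137, -0.0022, 0, -0.0003, -0.0021, -0.0058, 0.0137, -0.0022, 0, -0.0004, -0.0023, -0.0049, 0, 0, 0, -0.0004, -0.0023, -0.0049, 0, 0, 0, 0, 0, 0, 0, 0, 0, 0, 0, 0, 0, 0, 0])

```text
time_s: 13.92
ee_pos: [522.9, -379.9, 42.3]
ee_rot: [144.1, -5.0, 165.3]
force: [-0.2, 0.6, 0.4]
gripper_width: 6.0
```

```bash
python3 lw.py w11; python3 look.py s11
```

```text
13.9667 [ 523.  -379.9   42.4] [144.1  -5.  165.3] [ 0.5 -0.9 -0.7] [ -50.   45.   78.   26.   83. -133.]
```

View pics/w11.png

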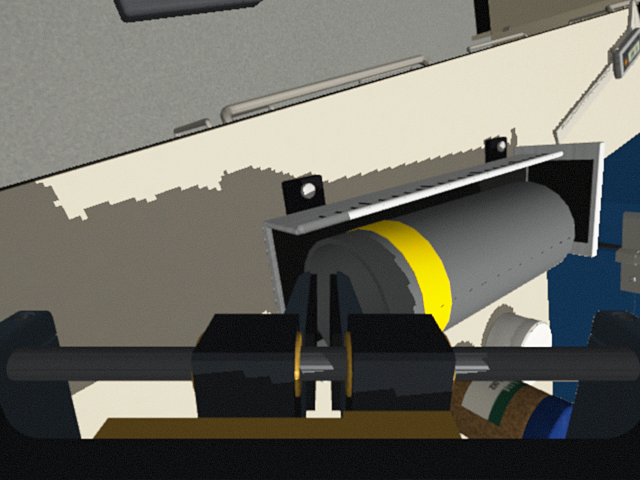

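View pics/s11.png

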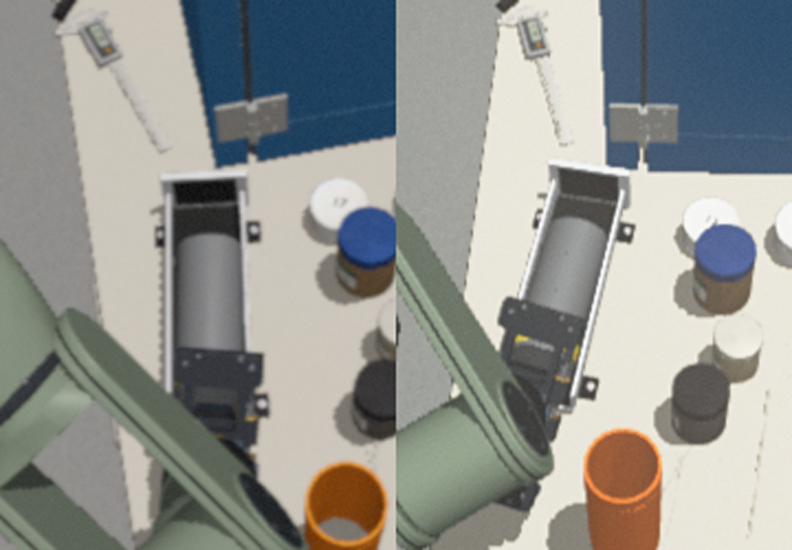

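The liner lies in the channel: the wrist view shows the tube axis from (350,300) to (545,230) between the walls, with the rim clear of the fingers. I'll back out.

Request:
arm_command(series=[-0.0016, -0.01, 0, 0, 0, 0, -0.0016, -0.01, 0, 0, 0, 0, -0.0017, -0.0109, 0.0152, 0, 0, 0, -0.0017, -0.0109, 0.0152, 0, 0, 0, -0.0017, -0.0109, 0.0152, 0, 0, 0, -0.0017, -0.0109, 0.0152, 0, 0, 0, -0.0017, -0.0109, 0.0152, 0, 0, 0, -0.0017, -0.0109, 0.0152, 0, 0, 0, -0.0017, -0.0109, 0.0152, 0, 0, 0, -0.0017, -0.0109, 0.0152, 0, 0, 0, 0, 0, 0.01, -0.0988, 0.0156, 0, 0, 0, 0.01, -0.0988, 0.0156, 0, 0, 0, 0.01, -0.0988, 0.0156, 0, 0, 0, 0.01, -0.0988, 0.0156, 0, 0, 0, 0.01, -0.0988, 0.0156, 0, 0, 0, 0.01, -0.0988, 0.0156, 0, 0, 0, 0.01, -0.0988, 0.0156, 0, 0, 0, 0.01, -0.0988, 0.0156, 0, 0, 0, 0, 0, 0, 0])

```text
time_s: 15.65
ee_pos: [517.2, -420.5, 125.1]
ee_rot: [180.0, -0.6, 163.6]
force: [-1.0, 0.4, -0.3]
gripper_width: 6.1
```

```bash
python3 lw.py w12; python3 look.py s12
```

```text
15.7 [ 516.9 -421.4  124.3] [179.9  -0.7 163.6] [-0.5 -0.6 -0.3] [ -40.   31.   84.   -0.   66. -114.]
```

View pics/w12.png

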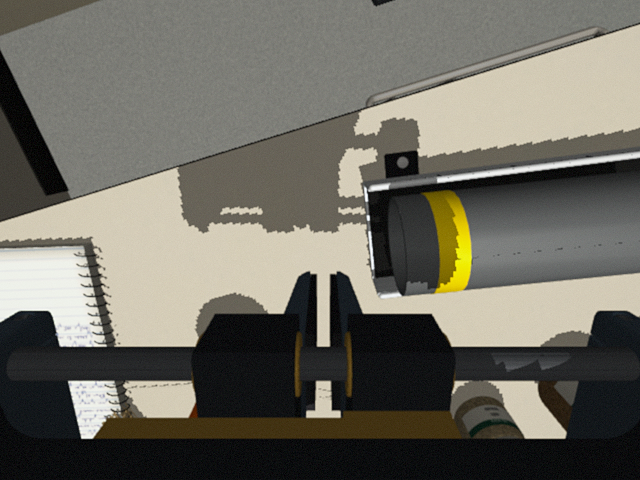

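View pics/s12.png

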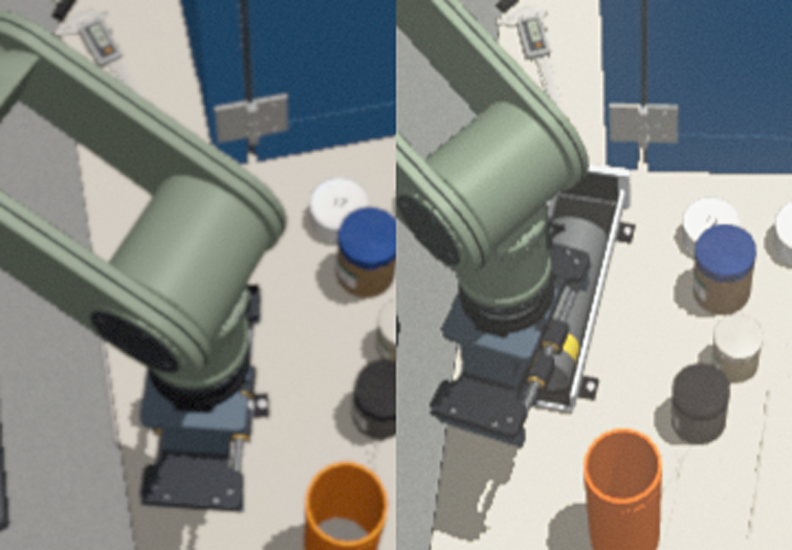

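Request:
arm_command(series=[0, 0, -0.025, 0, 0, 0.0274, 0, 0, -0.025, 0, 0, 0.0274, 0, 0, -0.025, 0, 0, 0.0274, 0, 0, -0.025, 0, 0, 0.0274, 0, 0, -0.025, 0, 0, 0.0274, 0, 0, -0.025, 0, 0, 0.0274, 0.0018, 0.0118, 0, 0, 0, 0, 0.0018, 0.0118, 0, 0, 0, 0, 0.0018, 0.0118, 0, 0, 0, 0, 0.0018, 0.0118, 0, 0, 0, 0, 0.0018, 0.0118, 0, 0, 0, 0, 0.0012, 0.0074, 0, 0, 0, 0, 0.0012, 0.0074, 0, 0, 0, 0, 0.0012, 0.0074, 0, 0, 0, 0, 0.0012, 0.0074, 0, 0, 0, 0, 0.0012, 0.0074, 0, 0, 0, 0, 0.0012, 0.0074, 0, 0, 0, 0], hand=0)

```text
time_s: 17.22
ee_pos: [522.8, -381.4, 63.0]
ee_rot: [179.9, -0.7, 170.8]
force: [0.2, -1.1, -1.0]
gripper_width: 0.6
```

```bash
python3 lw.py w13; python3 look.py s13
```

```text
17.2667 [ 522.8 -380.9   63. ] [179.9  -0.7 170.8] [ 0.4 -0.5  0.3] [ -37.   32.   91.   -0.   57. -118.]
```

View pics/w13.png

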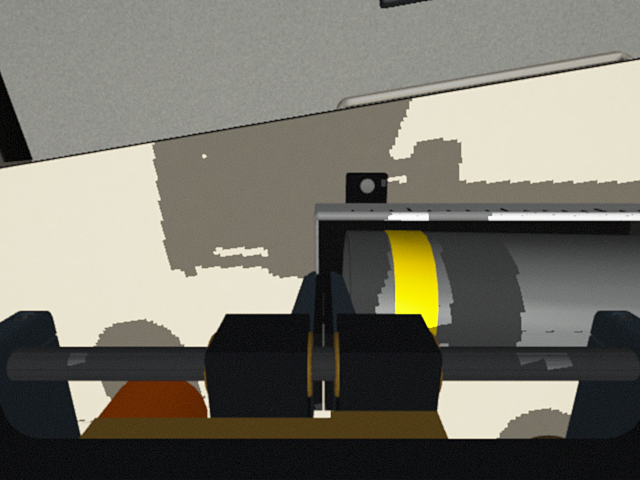

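The closed fingertips are at the rim (345,270), upright and centred. I'll push along the channel.

Request:
arm_command(series=[0.0012, 0.0074, 0, 0, 0, 0, 0.0012, 0.0074, 0, 0, 0, 0, 0.0012, 0.0074, 0, 0, 0, 0, 0.0012, 0.0074, 0, 0, 0, 0, 0.0012, 0.0074, 0, 0, 0, 0, 0.0012, 0.0074, 0, 0, 0, 0, 0.0012, 0.0074, 0, 0, 0, 0, 0.0012, 0.0074, 0, 0, 0, 0, 0.0012, 0.0074, 0, 0, 0, 0, 0.0012, 0.0074, 0, 0, 0, 0, 0.0012, 0.0074, 0, 0, 0, 0, 0.0012, 0.0074, 0, 0, 0, 0, 0.0012, 0.0074, 0, 0, 0, 0, 0.0012, 0.0074, 0, 0, 0, 0, 0.0012, 0.0074, 0, 0, 0, 0, 0.0012, 0.0074, 0, 0, 0, 0, 0.0012, 0.0074, 0, 0, 0, 0, 0.0012, 0.0074, 0, 0, 0, 0, 0.0012, 0.0074, 0, 0, 0, 0, 0.0012, 0.0074, 0, 0, 0, 0])

```text
time_s: 19.03
ee_pos: [532.3, -321.9, 62.9]
ee_rot: [179.9, -0.7, 170.8]
force: [0.4, -1.2, -0.2]
gripper_width: 0.5
```

```bash
python3 lw.py w14; python3 look.py s14
```

```text
19.0833 [ 532.4 -321.4   63. ] [179.9  -0.7 170.8] [ 0.4  0.5 -0.5] [ -32.   31.   95.   -0.   55. -113.]
```

View pics/w14.png

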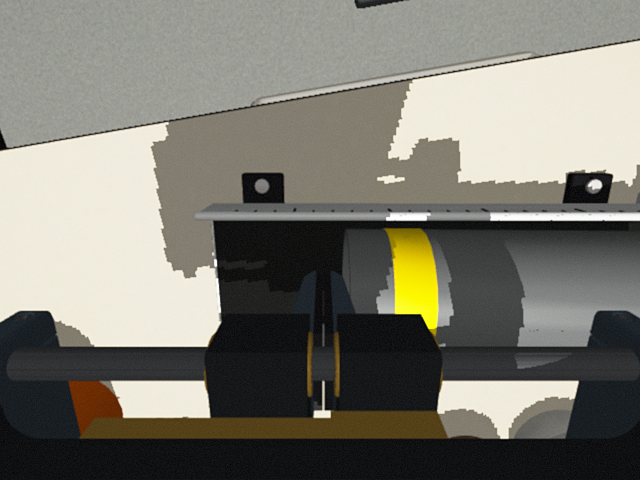

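View pics/s14.png

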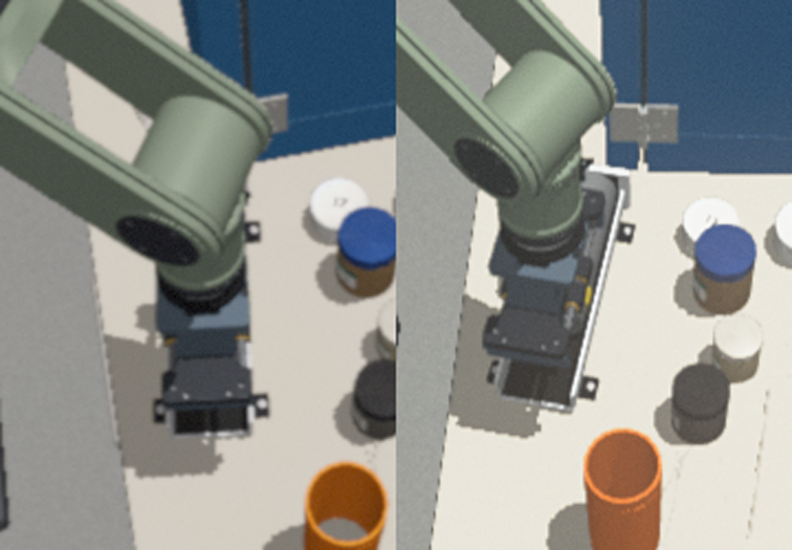

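The liner has moved with the fingers, and about 8 mm should remain. I'll creep up and watch the force.

Request:
arm_command(series=[0.0005, 0.003, 0, 0, 0, 0, 0.0005, 0.003, 0, 0, 0, 0, 0.0005, 0.003, 0, 0, 0, 0, 0.0005, 0.003, 0, 0, 0, 0, 0.0005, 0.003, 0, 0, 0, 0, 0, 0, 0, 0, 0, 0])

```text
time_s: 19.68
ee_pos: [533.3, -316.1, 63.0]
ee_rot: [179.9, -0.7, 170.8]
force: [-0.2, 0.5, 0.8]
gripper_width: 0.3
```

Request:
arm_command(series=[0.0004, 0.0025, 0, 0, 0, 0, 0.0004, 0.0025, 0, 0, 0, 0, 0, 0, 0, 0, 0, 0])

```text
time_s: 19.93
ee_pos: [533.7, -314.1, 63.0]
ee_rot: [179.9, -0.7, 170.8]
force: [-0.1, -0.2, 0.8]
gripper_width: 0.4
```

Request:
arm_command(series=[0.0004, 0.0025, 0, 0, 0, 0, 0.0004, 0.0025, 0, 0, 0, 0, 0, 0, 0, 0, 0, 0])

```text
time_s: 20.18
ee_pos: [534.4, -313.2, 63.3]
ee_rot: [-180.0, -0.6, 170.9]
force: [0.4, -5.2, -0.6]
gripper_width: 0.5
```

Request:
arm_command(series=[0.0003, 0.0018, 0, 0, 0, 0, 0.0003, 0.0018, 0, 0, 0, 0, 0, 0, 0, 0, 0, 0])

```text
time_s: 20.43
ee_pos: [534.5, -313.1, 63.6]
ee_rot: [-179.9, -0.6, 170.9]
force: [-0.8, -8.9, 0.3]
gripper_width: 0.6
```

The force climbed to 9 N with no further travel, so the foot is home. I'll back off and raise clear to check.

Request:
arm_command(series=[-0.0008, -0.005, 0, 0, 0, 0, -0.0023, -0.0148, 0, 0, 0, 0, -0.0047, -0.0296, 0, 0, 0, 0, -0.0047, -0.0296, 0, 0, 0, 0, 0, 0, 0.05, 0, 0, 0, 0, 0, 0.08, 0, 0, 0, 0, 0, 0.08, 0, 0, 0, 0, 0, 0.08, 0, 0, 0, 0, 0, 0.08, 0, 0, 0, 0, 0, 0.08, 0, 0, 0, -0.09, 0, 0.02, 0, 0, 0, -0.09, 0, 0.02, 0, 0, 0, -0.09, 0, 0, 0, 0, 0, 0, 0, 0, 0, 0, 0, 0, 0, 0, 0, 0, 0])

```text
time_s: 21.68
ee_pos: [419.6, -343.0, 259.6]
ee_rot: [179.9, -0.7, 170.7]
force: [1.1, -0.4, 0.9]
gripper_width: 0.6
```

```bash
python3 lw.py w15; python3 look.py s15
```

```text
21.7333 [ 420.9 -343.1  259.4] [179.9  -0.7 170.7] [-0.5  0.2 -0.1] [ -40.   15.   90.   -0.   76. -121.]
```

View pics/w15.png

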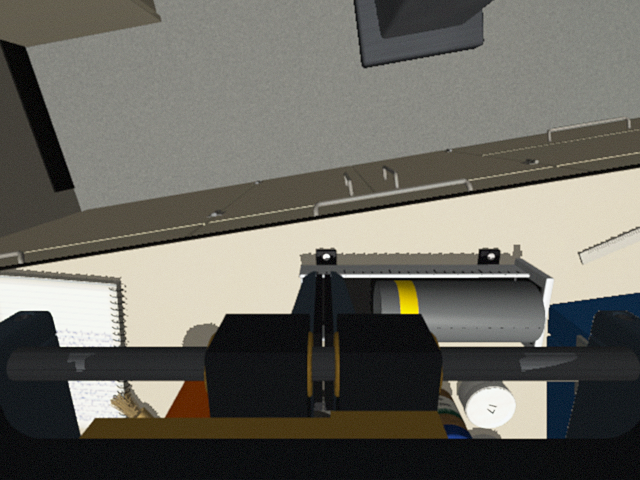

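View pics/s15.png

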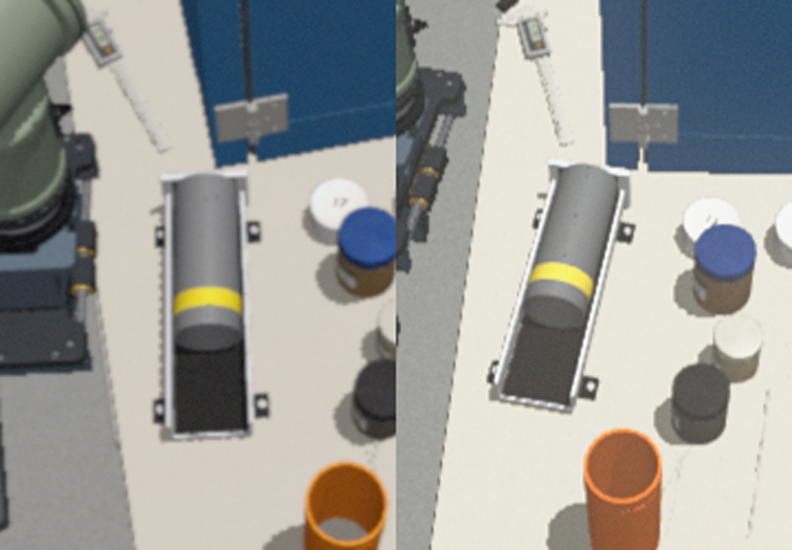

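Both views show the liner lying in the channel, mouth towards the open end at about (208,330) in the enlarged scene view, foot at the stop at about (205,178). A zoomed check of both ends follows.

Run:
```python
from workcell import grab_frame
from plan import *
import cv2
g=grab_frame("scene");h=grab_frame("side")
c=cv2.hconcat([g["frame"][250:350,250:320,::-1],h["frame"][245:345,240:310,::-1]])
# predicted points if home: foot top z=80 at Y=48.3, mouth top
for n,f,o in(("S",g,(250,250)),("D",h,(240,245))):
    for Y in (48.3,44.3,-116.7,-120.7):
        p=proj(f,P0+Y*yc+[0,0,80]); print(n,Y,p.round(1),((p-o+.5)*5.6+([0,0] if n=="S" else [392,0])).round(0))
cv2.imwrite("pics/z16.png",cv2.resize(c,None,fx=5.6,fy=5.6,interpolation=cv2.INTER_CUBIC))
```

```text
S 48.3 [282.  256.6] [182.  40.]
S 44.3 [282.  258.1] [182.  48.]
S -116.7 [283.7 325. ] [191. 423.]
S -120.7 [283.7 326.8] [192. 433.]
D 48.3 [287.5 253.4] [661.  50.]
D 44.3 [287.2 254.8] [659.  58.]
D -116.7 [271.6 313.3] [572. 386.]
D -120.7 [271.2 314.9] [569. 394.]
```

View pics/z16.png

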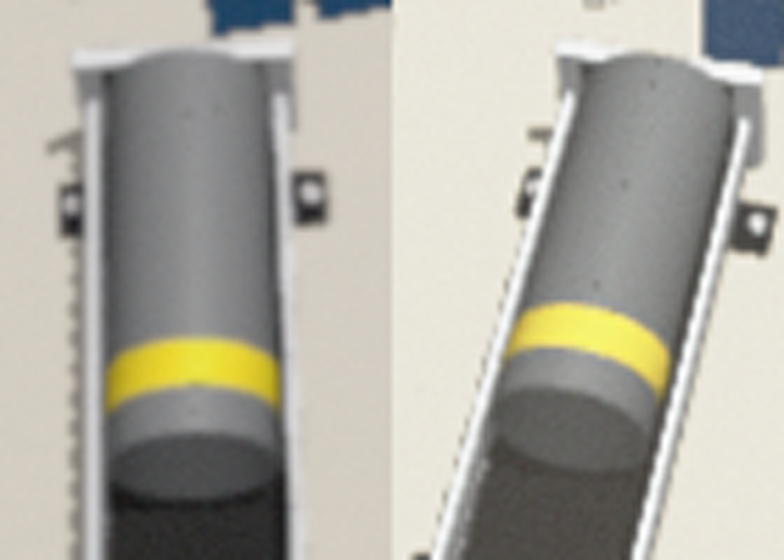

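```bash
python3 -c "
from workcell import env
print(env.state()['time_s'],env.state()['force'].round(1)); print(env.job_done())"
```

```text
21.9333 [-0.3 -0.2 -0.2]
the job is handed in; nothing more can be done
None
```

I tipped the liner over, let it down into the channel and pushed it home against the end stop. I handed the job in at 21.9 s; it reported no verdict.

**What I did:** I put the nearly closed fingertips into the mouth and tipped the liner towards the open end. Once it passed balance, I carried its upper rim on the back of the finger down to level. I then backed out, pushed on the rim with shut fingertips held upright, and drew clear.

**Last checks:**
- **Forces:** They read 1–2 N or less throughout, until the foot met the stop. There the push rose to about 9 N with almost no further travel, so I took it as home.
- **Gap at the stop:** Comparing the foot's edge with the stop's top edge gives 0–1.5 mm in both fixed views. The liner looks level, with its mouth towards the open end.
- **Disagreement:** The scene view's ray for the mouth and foot came out about 4 mm further from the stop than the side view and the arm's own position. Both ends are offset alike, so I took it as a calibration error.
- **Bystanders:** The jars, tins and calliper in the views I checked look unmoved, as does the orange look-alike tube. I did not measure their positions, and I did not recheck the marker pen.

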